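# Pin and lock the violin-neck carving stand

## Robot

A 6-joint arm with a two-finger parallel gripper is mounted at the origin on the work surface. World frame = base frame: x ahead of the robot, y to its left, z up, the work surface at z = 0. Lengths are in m, angles in degrees, forces in N, time in s.
With the tool pointing down it reaches from about 0.35 to 0.85 m from the base axis. Payload 8.1 kg.
Tool frame: the origin (TCP) lies midway between the tips of the shut fingers; the grasp point (between the pads) lies env.pinch_z behind it (env.pinch_z is the distance from the TCP to the grasp point, in m); x points along the fingers, y is the direction in which the jaws open and shut, and the axes are right-handed (so a half turn about x gives the same grasp; the last joint's range is limited). The gripper opens to 85 mm and grips with 20 to 120 N. Pads are 22 mm wide; open, the fingers measure 114 mm over their backs; the gripper's body (76 mm by 85 mm) begins 54 mm behind the grasp point. The pads swing forward as they close: fully open they stand 13 mm farther back than shut.
Start: joints at [-80.237, 7.471, 85.268, -0, 87.261, -4.893], TCP at [0.152, -0.58, 0.21] pointing down, gripper open.
Joint ranges: [-169.43, 169.43], [-51.17, 129.36], [1.28, 143.12], [-76.62, 256.62], [0, 156.53], [-152.29, 152.29]. Speed limits (degrees/s): [136.94, 136.94, 159.86, 180, 180, 180].

## Interface

Orientations are given as [roll, pitch, yaw] about the fixed x, y, z axes, in that order (R = Rz(yaw) Ry(pitch) Rx(roll)).
In Python, from station import env gives the robot as it stands.
- The arm moves only by the tool drive_tool, never from a script. Its argument "moves" is a list that holds one entry, the list of rows, each a list of 5 numbers: the opening, from 0 (shut) to 1 (fully open), then the shift along the tool's x, y, z in mm, then the turn about the tool's x in rad. A call has 1 to 12 rows; each row is the pose to reach, as a shift and turn from the pose commanded when the call began, along the tool's axes at that moment; what a row does not reach only later rows make up. A row lasts 1/8 s, in which the tool goes at most 62.5 mm and 10.7 degrees, less where a joint would pass 70% of its speed; a pose out of reach is approached as far as the arm can. A call with a gripper value outside its range is refused whole. The fingers move at their own pace and stop on an object; "grip_force" is the grip in N (left out, the last holds). Time passes only in rows, so rows that repeat a pose let the fingers close. It gives the time, the measured TCP pose, the force and the opening at its end, in the units of the state.
- env.read_state(): the state, without advancing time (a new reading comes with each control period).
- env.get_image(name): name is "scene" or "top"; returns a dict with "color" (384x512x3 uint8, red, green, blue), "K" (3x3 intrinsics, pixels), "k1" (the pictures are not rectified: a ray, as slopes to the right and down, at radius r is drawn at 1 + k1 r^2 times it, then the intrinsics apply), "R" (3x3) and "t" (3): a world point X has camera coordinates R X + t. Camera axes: x right, y down, z forward; pixel columns grow to the right and rows downward; lengths in m; the calibration is good to about 2 mm. A picture is of the moment at which its call begins. There is no depth.
- env.job_done(): hands the job in, once; it reports no verdict.
The state is a dict: "t": time; "q": joint angles; "qd": joint speeds; "joint_efforts": joint torques, N m; "ee_pos": TCP position; "orientation": TCP orientation; "force": force on the tool from outside, world axes, zero at the start; "wrist_torque": the same for the moment, N m; "width": finger opening in m.
Only numpy, scipy, OpenCV 4.12 (cv2) and the standard library are available. Lean on these libraries where they do the work, as an engineer would, in place of code of your own. Each camera call takes 0.05 s, during which the arm holds its last target.

## Task

Swing the violin neck in the carving stand back round against its stop, without touching its carved head. Then take the red-knobbed index pin from the tool block and put it fully home, down through the turntable's lug and into the foot. Finally turn the stand's lock collar clockwise until its lever is at the red locked mark, and leave the other tools on the bench where they are.

Things in the scene. Friction and masses are not known exactly. Their poses are not given: they have to be found in the camera images.
- stand: Dark cast-iron foot, fixed to the bench: round flange 272 mm across, 12 mm high. Origin: centre of its underside, on the vertical axis about which turntable and collar turn; z up. Stand angles are counter-clockwise from above, from this frame's +x. At angle 0 stands a boss with the lower pin hole, and 24 to 38 mm to the clockwise side of the hole a stop block, 62 mm high.
- stand_axis (a point): Point on the stand's turning axis, 62 mm above the bench (height of the turntable's top face).
- base_hole (a point): Mouth of the lower pin hole in the foot's boss (48 x 44 mm), 112 mm from the turning axis, 32 mm above the bench; 14.4 mm wide with a 2 mm chamfer, vertical, 20 mm deep.
- table_top (a joint): Angle of the aluminium turntable in rad: 0 = hard stop, its lug against the stop block and its hole exactly over the foot's hole; grows counter-clockwise from above, up to 1.0. It starts between 0.45 and 0.85 and stays where it is left; about 2.5 N at the neck turns it. It carries the lug, two wooden jaws (outer faces 39 mm either side of the axis, 112 mm above the bench) and the neck.
- lug_hole (a point): Mouth of the pin hole in the turntable's lug, 112 mm from the turning axis, 62 mm above the bench; 14.4 mm wide, 2 mm chamfer, vertical, through a lug 12 mm thick and 40 mm wide. The frame's x axis points radially outwards, y counter-clockwise, z up.
- neck_mid (a point): Middle of the plain pale neck shaft held in the turntable's jaws, 100 mm from the turning axis, 112 mm above the bench. Shaft 30 mm wide, 24 mm thick (100 to 124 mm above the bench), free from 50 to 139 mm from the axis. It points along the frame's -y, 90 degrees clockwise of the lug; x is across the neck, to its counter-clockwise side, z up.
- collar (a joint): Angle of the steel lock collar (captive ring 196 mm across round the turntable) in rad: 0 = open, lever at stand angle 165 degrees at the white mark; grows clockwise from above to 1.309 = locked, lever at stand angle 90 degrees at the red mark on the foot: a hard stop. It starts between 0 and 0.3 and stays where it is left; about 3 N at the grip turns it.
- lever_grip (a point): Middle of the collar lever's upright black grip, 116 mm from the turning axis, 68 mm above the bench: a vertical cylinder 22 mm in diameter, from 44 to 86 mm above the bench, on a flat radial arm 18 mm wide whose top is 36 mm above the bench and whose end is 132 mm from the axis.
- block: Wooden tool block, fixed, 160 x 60 x 62 mm high. Origin: centre of its underside; x along its length. Two vertical holes, at x = -40 and x = +40 mm, 14 mm wide and 52 mm deep, one holding the pin and one the awl, either way round.
- pin: Index pin, 92 mm long, 0.1 kg, upright in the tool block, flange on the block's top. Origin: centre of its tip end (bottom); z up to the knob. Steel shank 12 mm in diameter, 48 mm long, last 7 mm tapered to 6 mm; flange 32 mm wide from 48 to 54 mm; red knob 28 mm in diameter from 54 to 92 mm. Fully home in the stand, its flange rests on the lug and its tip is 14 mm above the bench.
- pin_knob (a point): Point on the pin's axis inside the red knob, 74 mm above the pin's tip: where to grip it.
- awl: Awl with a pale bulb-shaped wooden handle 32 mm across, 104 mm long, standing in the other hole of the tool block. Origin: its lower tip. Leave alone.
- gouge: Carving gouge with turned wooden handle, 190 mm long, lying on the bench. Origin: underside, where blade meets handle; x towards the blade. Leave alone.
- spool_clamp: Upright spool clamp, two wooden spools on a brass rod, 36 mm across, 100 mm high. Origin: centre of its underside. Leave alone.
- plane: Small brass finger plane, 65 x 28 mm, 28 mm high. Origin: centre of its underside. Leave alone.
- scroll: Darker carved head (pegbox and scroll) at the end of the neck, turning with it: from 139 to 240 mm from the turning axis, up to 42 mm wide, 90 to 126 mm above the bench. Its origin lies on the turning axis at bench height; it extends along its -y axis. Must not be touched.

How it is judged (in metres and radians):
On the way, in this order (a step that is already met when the one before it is completed fails the run):
1. the turntable is swung back against its stop (within 2 degrees) (value of joint table_top below 0.035 rad), for 0.2 s.
2. the index pin is fully home through lug and foot while the turntable is at its stop (value of joint table_top below 0.035 rad and horizontal distance between pin and base_hole below 0.004 m and height (world z) of pin below 0.0175 m and angle between pin's own z axis and vertical below 0.12 rad and horizontal distance between pin_knob and lug_hole below 0.008 m), for 0.2 s.
3. with the pin home, the collar is at its locked mark (within 4 degrees) (all of step 2 and value of joint collar above 1.24 rad), for 0.2 s.
At the end, for the whole second after the job is handed in: Turntable within 2 degrees of its stop; pin upright (within 7 degrees), its tip within 4 mm of the foot hole's axis and no more than 3.5 mm short of fully home, at rest and let go; collar within 4 degrees of the locked mark and at rest (all of step 3 and linear speed of pin below 0.02 m/s and velocity of joint collar below 0.05 rad/s and contact force between pin and the fingers below 0.1 N); the robot touches nothing.
It fails at once if the carved head of the neck is touched (contact force between scroll and anything else above 0.5 N).
It fails at once if the awl is moved more than 25 mm (distance of awl from where it was at the start of the episode above 0.025 m).
It fails at once if the gouge is moved more than 25 mm (distance of gouge from where it was at the start of the episode above 0.025 m).
It fails at once if the spool clamp is moved more than 25 mm (distance of spool_clamp from where it was at the start of the episode above 0.025 m).
It fails at once if the finger plane is moved more than 25 mm (distance of plane from where it was at the start of the episode above 0.025 m).
It also fails if it takes over 72 s, if anything falls off the work surface, if the arm or the gripper's body presses on something with over 40 N, if the wrist force passes 120 N, or if a joint passes its speed limit or range.

## Working session

There is one attempt and no reset: what is moved stays moved. The work goes in short steps, Python scripts to look and compute and a tool call to move; the robot and the scene stay as the last step left them, time stands still between calls to the robot, and variables do not carry over. Pictures are saved under pics/ and viewed, and the job is handed in when it is done.

Besides the shell and the picture viewer there is one more tool, called after "Call:" by a JSON object that holds its "fn" and its "kwargs", one argument or row to a line. drive_tool: Moves the arm, as the interface text tells. Its arguments: {"type":"object","properties":{"moves":{"type":"array"},"grip_force":{"type":"number"}},"required":["moves"]}

```bash
mkdir -p pics; ls; python3 - <<'E'
from station import env
import cv2
print(env.read_state(), env.pinch_z)
for n in("scene","top"):
    d=env.get_image(n); cv2.imwrite(f"pics/{n}0.png",cv2.cvtColor(d["color"],cv2.COLOR_RGB2BGR)); print(n,d["K"],d["k1"],d["R"],d["t"])
E
```

```text
pics
{'t': 0.0, 'q': array([-8.02376211e+01,  7.51416126e+00,  8.53303896e+01, -1.43815120e-03,
        8.72615174e+01, -4.89303800e+00]), 'qd': array([ 0.00540457,  0.00438097, -0.04889171, -0.05230908, -0.02576007,
       -0.01109331]), 'joint_efforts': array([ 1.59278916e-03, -5.69391739e+01, -5.00550485e+01, -3.35169661e-04,
        1.46102405e-02, -4.11913243e-05]), 'ee_pos': array([ 0.15171429, -0.57988701,  0.2094437 ]), 'orientation': array([-94.11718459,  89.89392194, 100.53830232]), 'force': array([-0.29210317,  0.4616655 ,  1.11535644]), 'wrist_torque': array([-0.02753673, -0.03548465,  0.02248576]), 'width': 0.0853871861859814} 0.0187
scene [[433.49361105   0.         258.81493492]
 [  0.         433.49361105 191.34947271]
 [  0.           0.           1.        ]] -0.022715074529768356 [[-0.89224916  0.45144568 -0.00939315]
 [ 0.357801    0.69417175 -0.62458308]
 [-0.27544487 -0.56064461 -0.78090188]] [ 0.57670682 -0.13048534  1.52032638]
top [[490.09136011   0.         256.40920896]
 [  0.         490.09136011 190.21997879]
 [  0.           0.           1.        ]] -0.01802309617681895 [[-0.01318035 -0.99985088  0.01115779]
 [-0.98818183  0.01132061 -0.15286766]
 [ 0.15271855 -0.01304077 -0.98818368]] [-0.02465017  0.63639735  1.58649859]
```

View pics/scene0.png

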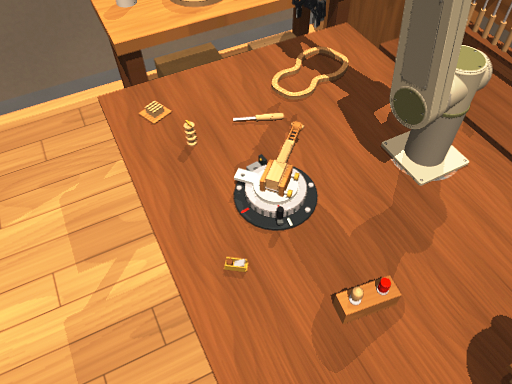

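View pics/top0.png

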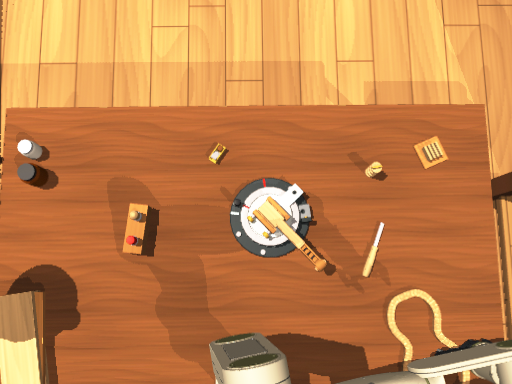

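```bash
python3 - <<'E'
import cv2
a=cv2.imread("pics/top0.png")
cv2.imwrite("pics/tc.png",cv2.resize(a[90:290,240:440],None,fx=3,fy=3,interpolation=cv2.INTER_CUBIC))
E
```

```text
(no output)
```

View pics/tc.png

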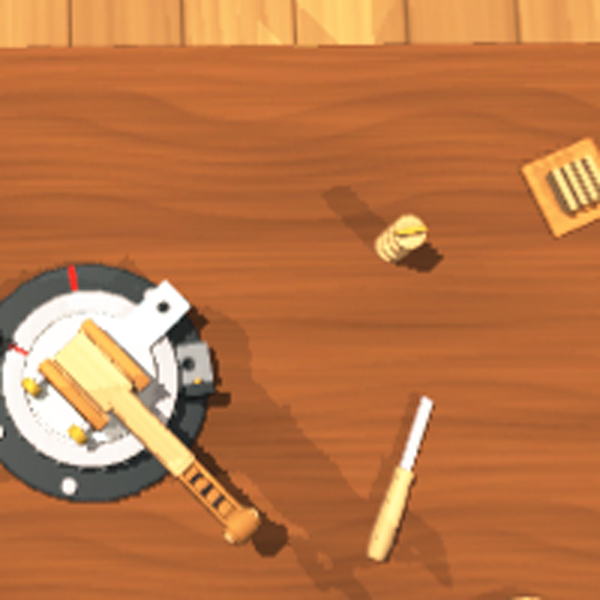

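```bash
cat > h.py <<'E'
import numpy as np,cv2
from station import env
def cam(n):
    d=env.get_image(n); return d
def proj(d,X):
    c=np.atleast_2d(X)@np.array(d["R"]).T+d["t"]; s=c[:,:2]/c[:,2:]
    s=s*(1+d["k1"]*(s**2).sum(1,keepdims=True)); K=d["K"]
    return np.c_[s[:,0]*K[0,0]+K[0,2],s[:,1]*K[1,1]+K[1,2]]
def ray(d,uv):
    K=d["K"]; D=np.array([d["k1"],0,0,0,0.])
    s=cv2.undistortPoints(np.array([[uv]],float),K,D)[0,0]
    R=np.array(d["R"]); return -R.T@d["t"], R.T@np.array([s[0],s[1],1])
def at(d,uv,z):
    o,v=ray(d,uv); return o+v*(z-o[2])/v[2]
def save(d,name,box=None,f=1):
    a=cv2.cvtColor(d["color"],cv2.COLOR_RGB2BGR)
    if box: a=a[box[1]:box[3],box[0]:box[2]]
    cv2.imwrite("pics/"+name,cv2.resize(a,None,fx=f,fy=f,interpolation=cv2.INTER_CUBIC))
E
python3 - <<'E'
from h import *
d=cam("top");save(d,"t1.png",(225,170,335,270),7)
save(d,"t2.png",(115,195,165,265),8)
d=cam("scene");save(d,"s1.png",(225,110,335,235),5)
save(d,"s2.png",(325,265,410,325),8)
E
```

```text
(no output)
```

View pics/t1.png

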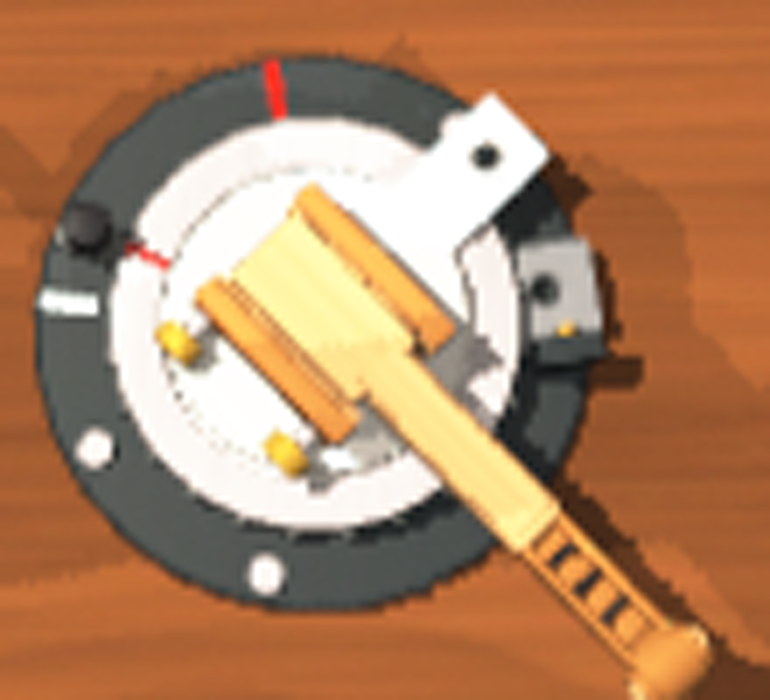

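View pics/t2.png

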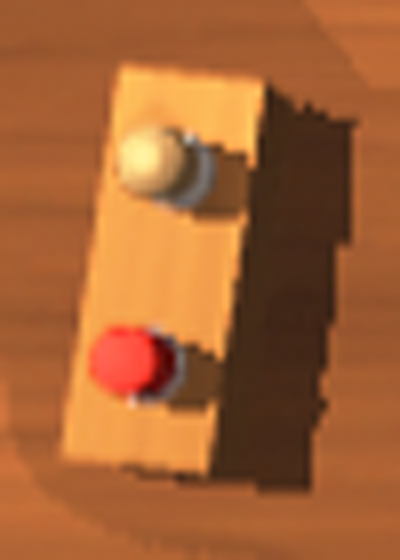

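View pics/s1.png

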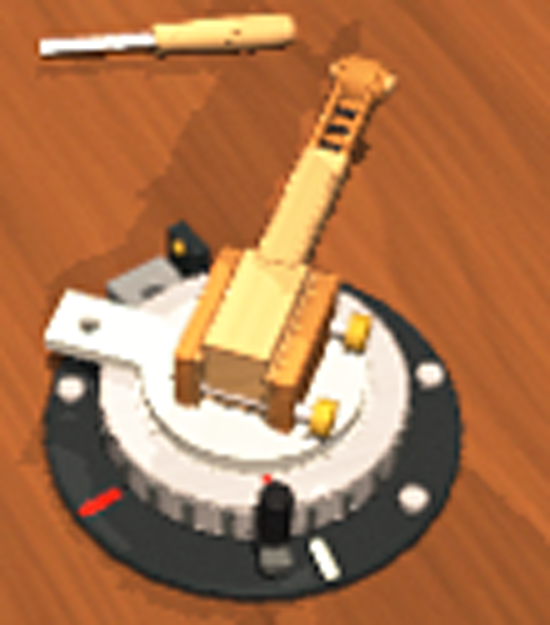

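View pics/s2.png

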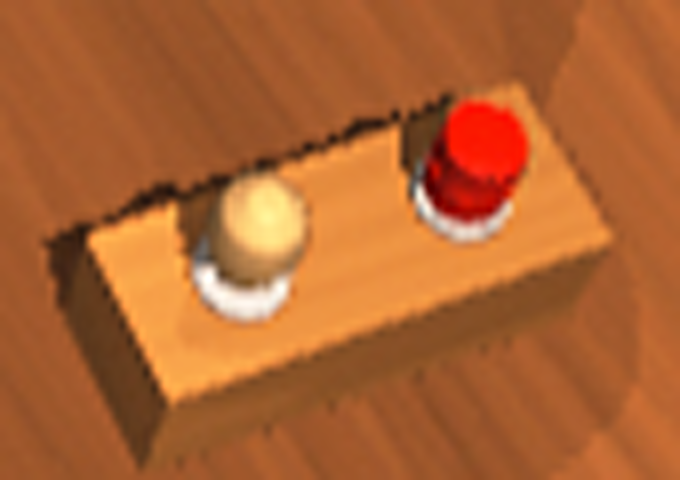

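```bash
cat > fit.py <<'E'
from h import *
from scipy.optimize import least_squares
T=env.get_image("top");S=env.get_image("scene")
tc=lambda a,b:((a+.5)/7-.5+225,(b+.5)/7-.5+170)
sc=lambda a,b:((a+.5)/5-.5+225,(b+.5)/5-.5+110)
def pol(p,r,a,z): return np.array([p[0]+r*np.cos(p[2]+a),p[1]+r*np.sin(p[2]+a),z])
def res(p):
    o=[];th,co=p[3],p[4]
    def pt(d,X,uv): o.extend(proj(d,X)[0]-uv)
    pt(T,pol(p,.112,0,.032),tc(545,290)); pt(T,pol(p,.112,th,.062),tc(486,156))
    pt(S,pol(p,.112,th,.062),sc(90,325)); pt(S,pol(p,.112,0,.032),sc(153,288))
    pt(T,pol(p,.116,np.radians(165)-co,.086),tc(87,225)); pt(S,pol(p,.116,np.radians(165)-co,.086),sc(275,490))
    pt(T,pol(p,.139,th-np.pi/2,.124),tc(537,530))
    c=np.array([pol(p,.136,a,.012) for a in np.linspace(0,2*np.pi,180)])
    e=proj(T,c); o.extend([e[:,0].min()-tc(36,0)[0],e[:,1].min()-tc(0,54)[1],e[:,1].max()-tc(0,610)[1]])
    e=proj(S,c); o.extend([e[:,0].min()-sc(45,0)[0],e[:,0].max()-sc(463,0)[0],e[:,1].max()-sc(0,601)[1]])
    return np.array(o)
r=least_squares(res,[.55,-.05,-1.57,.6,.15]);p=r.x
print(p,"yaw",np.degrees(p[2])); print(res(p).round(1))
for n,X in dict(base=pol(p,.112,0,.032),lug=pol(p,.112,p[3],.062),neck=pol(p,.1,p[3]-np.pi/2,.112),grip=pol(p,.116,np.radians(165)-p[4],.068)).items(): print(n,X.round(4))
# pin
tb=lambda a,b:((a+.5)/8-.5+115,(b+.5)/8-.5+195)
sb=lambda a,b:((a+.5)/8-.5+325,(b+.5)/8-.5+265)
zt=.062+.044
print("knob top", at(T,tb(124,360),zt),at(S,sb(487,138),zt))
print("awl top", at(T,tb(150,160),.11),at(S,sb(265,215),.11))
print("corners T",[at(T,tb(*c),.062)[:2].round(4) for c in((120,66),(266,82),(208,472),(63,458))])
print("corners S",[at(S,sb(*c),.062)[:2].round(4) for c in((88,237),(172,403),(612,238),(518,85))])
E
python3 fit.py
```

```text
[ 0.54984521 -0.07533593 -1.43340911  0.61474589  0.2599965 ] yaw -82.12829235252019
[ 0.   0.4  0.1  0.2 -0.6 -0.2  0.   0.9 -0.2 -0.   0.   0.9  0.2 -0.
 -0.6  0.1  0.7 -0.8 -0.1 -1.4]
base [ 0.5652 -0.1863  0.032 ]
lug [ 0.6264 -0.1571  0.062 ]
neck [ 0.4768 -0.1437  0.112 ]
grip [0.5933 0.0322 0.068 ]
knob top [0.47378679 0.37030434 0.106     ] [0.47221401 0.37138997 0.106     ]
awl top [0.55274922 0.36100958 0.11      ] [0.55194428 0.36229516 0.11      ]
corners T [array([0.5969, 0.3858]), array([0.5896, 0.3256]), array([0.4306, 0.3459]), array([0.4369, 0.4048])]
corners S [array([0.5871, 0.327 ]), array([0.5945, 0.3868]), array([0.4357, 0.4054]), array([0.4288, 0.3467])]
```

```bash
cat >> h.py <<'E'
from scipy.spatial.transform import Rotation as Ro
def tool():
    s=env.read_state(); return s, Ro.from_euler("xyz",s["orientation"],degrees=True).as_matrix()
def delta(X):
    s,R=tool(); return (R.T@(np.array(X)-s["ee_pos"])*1000).round(1)
E
python3 - <<'E'
from h import *
s,R=tool(); print(R.round(3)); print(delta([.515,-.18,.21])); print(delta([.515,-.18,.10]))
E
```

```text
[[-0.     0.253 -0.967]
 [ 0.001 -0.967 -0.253]
 [-1.    -0.001 -0.   ]]
[ 4.000e-01 -2.954e+02 -4.526e+02]
[ 110.4 -295.3 -452.6]
```

Call:
{"fn": "drive_tool", "kwargs": {
  "moves": [
    [[0, 0, -30, -45, 0], [0, 0, -65, -100, 0], [0, 0, -100, -155, 0], [0, 0, -135, -207, 0], [0, 0, -170, -260, 0], [0, 0, -205, -314, 0], [0, 0, -235, -360, 0], [0, 0, -262, -402, 0], [0, 0, -285, -437, 0], [0, 0, -295, -453, 0], [0, 40, -295, -453, 0], [0, 80, -295, -453, 0]]
  ]
}}

```text
t: 1.8
ee_pos: [0.5158, -0.181, 0.1301]
orientation: [125.7, 89.9, -39.6]
force: [-0.4, -0.1, -0.1]
width: 0.0002
```

```bash
python3 - <<'E'
from h import *
s,R=tool(); print(s["t"],s["ee_pos"],s["width"],R.round(3));
d=cam("top");save(d,"t3.png",(225,170,345,270),6)
d=cam("scene");save(d,"s3.png",(225,110,335,235),5)
E
```

```text
1.8 [ 0.51582002 -0.18095749  0.13009176] 0.0002086074570438732 [[ 0.001  0.253 -0.967]
 [-0.001 -0.967 -0.253]
 [-1.     0.001 -0.001]]
```

View pics/t3.png

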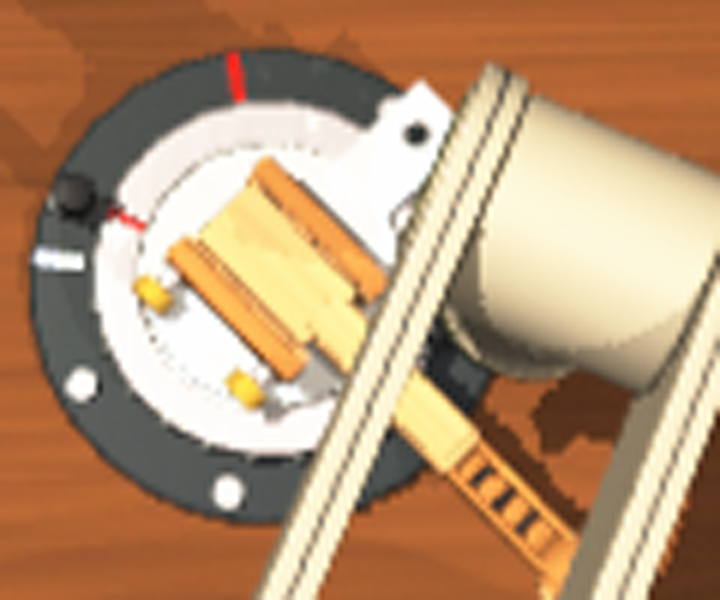

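View pics/s3.png

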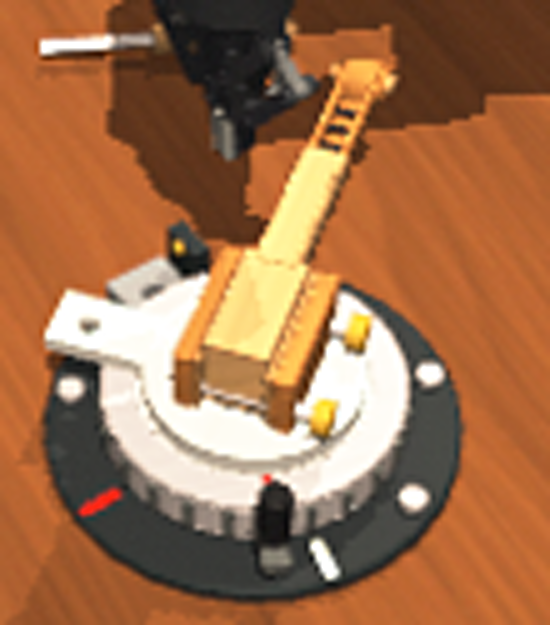

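Call:
{"fn": "drive_tool", "kwargs": {
  "moves": [
    [[0, 17, 0, 0, 0], [0, 33, 0, 0, 0], [0, 33, -10, 4, 0], [0, 33, -20, 9, 0], [0, 33, -30, 16, 0], [0, 33, -38, 23, 0], [0, 33, -47, 28, 0], [0, 33, -56, 32, 0], [0, 33, -62, 34, 0], [0, 33, -67, 36, 0], [0, 33, -70, 37, 0], [0, 33, -70, 37, 0]]
  ]
}}

```text
t: 3.4
ee_pos: [0.4613, -0.1216, 0.097]
orientation: [-44.0, 89.9, 150.7]
force: [0.6, 0.0, 0.2]
width: 0.0002
```

```bash
python3 - <<'E'
from h import *
s,R=tool(); print(s["t"],s["ee_pos"],s["force"],s["width"],R.round(3));
d=cam("top");save(d,"t4.png",(225,170,345,270),6)
d=cam("scene");save(d,"s4.png",(225,110,335,235),5)
E
```

```text
3.4 [ 0.46132916 -0.12161416  0.09703865] [0.61040821 0.04358426 0.23293139] 0.00020591580562939526 [[-0.001  0.253 -0.967]
 [ 0.001 -0.967 -0.253]
 [-1.    -0.001  0.001]]
```

View pics/t4.png

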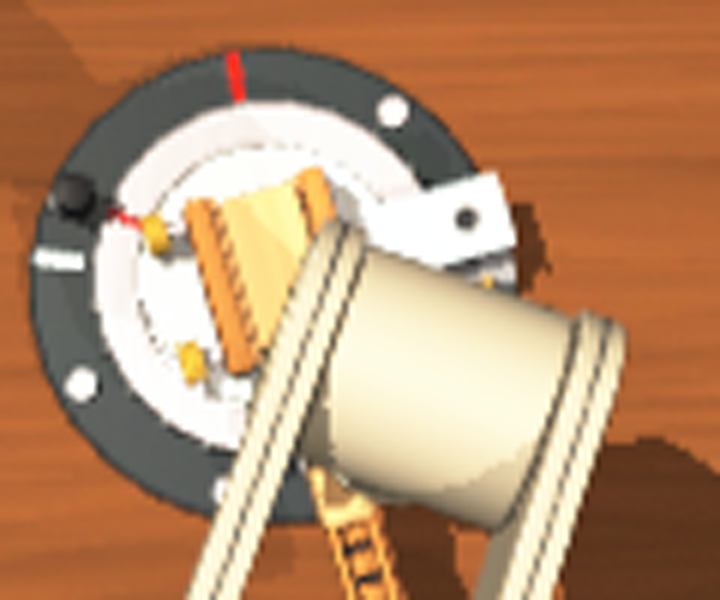

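View pics/s4.png

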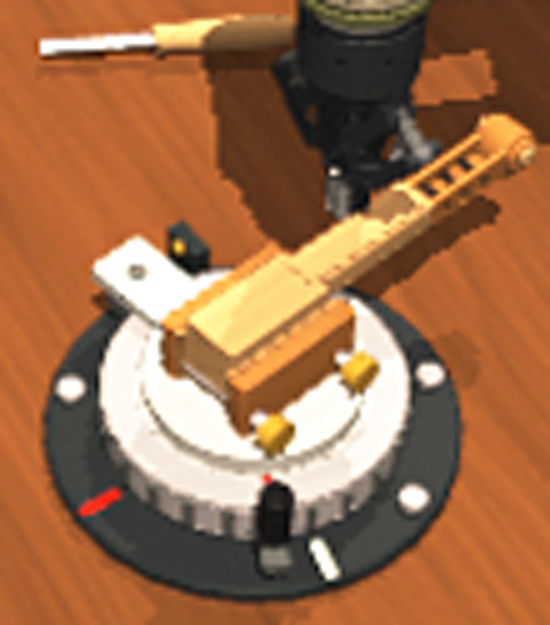

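```bash
python3 - <<'E'
from h import *
d=cam("top");e=cam("scene")
a=at(d,((466.5)/6-.5+225,218.5/6-.5+170),.062);b=at(e,(138.5/5-.5+225,271.5/5-.5+110),.062)
for q in(a,b):
    v=q[:2]-[.5498,-.0753]; th=np.arctan2(v[1],v[0])+1.4334; print(q,np.hypot(*v),th)
n=th-1.4334-np.pi/2; r=np.array([np.cos(n),np.sin(n)]);t=np.array([-r[1],r[0]])
v=tool()[0]["ee_pos"][:2]-[.5498,-.0753];print(v@r,v@t)
for k in(.0,):
  n=-1.4334-np.pi/2; r=np.array([np.cos(n),np.sin(n)]);t=np.array([-r[1],r[0]])
  for off in (.03,.027,.024,.021,.018):print(off,delta(np.r_[np.array([.5498,-.0753])+.095*r+off*t,.097]))
E
```

```text
[ 0.57993125 -0.18282586  0.062     ] 0.11166782670479226 0.1358194360604561
[ 0.57714599 -0.18334877  0.062     ] 0.1114555463854243 0.1104878025387801
0.0969808820764764 0.02354373902073797
0.03 [ 0.1 -4.2  0.7]
0.027 [ 0.1 -7.2  0.4]
0.024 [  0.1 -10.2   0. ]
0.021 [  0.1 -13.1  -0.3]
0.018 [  0.1 -16.1  -0.7]
```

Call:
{"fn": "drive_tool", "kwargs": {
  "moves": [
    [[0, 0, -3, 0, 0], [0, 0, -6, 0, 0], [0, 0, -8, 0, 0], [0, 0, -10, 0, 0], [0, 0, -10, 0, 0]]
  ]
}}

```text
t: 4.22
ee_pos: [0.4595, -0.1121, 0.0975]
orientation: [-128.9, 90.0, 65.7]
force: [-0.5, -2.2, -0.2]
width: 0.0003
```

Call:
{"fn": "drive_tool", "kwargs": {
  "moves": [
    [[0, 0, -1, 0, 0], [0, 0, -2, 0, 0], [0, 0, -2, 0, 0]]
  ]
}}

```text
t: 4.6
ee_pos: [0.459, -0.1107, 0.0976]
orientation: [104.7, 90.0, -60.7]
force: [-0.7, -4.7, -0.6]
width: 0.0003
```

Call:
{"fn": "drive_tool", "kwargs": {
  "moves": [
    [[0, 0, -1, 0, 0], [0, 0, -2, 0, 0], [0, 0, -2, 0, 0]]
  ]
}}

```text
t: 4.97
ee_pos: [0.4589, -0.1103, 0.0977]
orientation: [98.5, 89.8, -66.8]
force: [3.1, -12.9, -4.5]
width: -0.0002
```

```bash
python3 - <<'E'
from h import *
d=cam("top");save(d,"t5.png",(225,170,345,270),6)
d=cam("scene");save(d,"s5.png",(225,110,335,235),5)
E
```

```text
(no output)
```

View pics/t5.png

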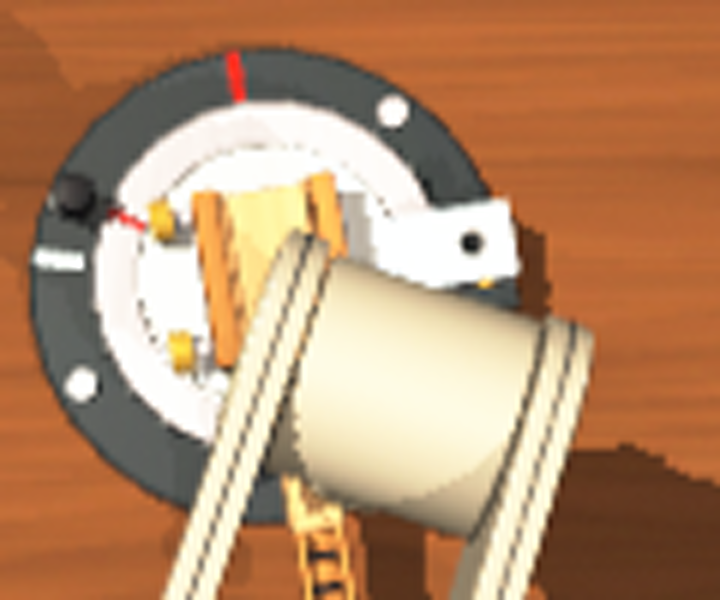

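View pics/s5.png

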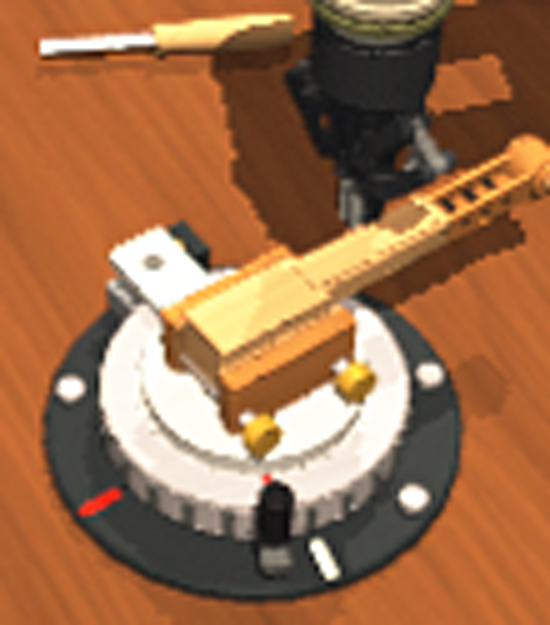

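Call:
{"fn": "drive_tool", "kwargs": {
  "moves": [
    [[0, 0, 6, 0, 0], [0, 0, 20, 0, 0], [0.4, -45, 20, 0, 0], [0.7, -100, 20, 0, 0], [1, -130, 20, 0, 0], [1, -130, 20, 0, 0]]
  ]
}}

```text
t: 5.82
ee_pos: [0.4655, -0.1288, 0.231]
orientation: [149.8, 89.7, -15.6]
force: [0.5, -0.9, -0.3]
width: 0.0726
```

```bash
python3 - <<'E'
from h import *
d=cam("top");e=cam("scene")
save(d,"t6.png",(280,190,320,230),16);save(e,"s6.png",(240,145,285,190),14)
a=at(d,((471.5)/6-.5+225,242.5/6-.5+170),.062);b=at(e,(153.5/5-.5+225,263/5-.5+110),.062)
for q in(a,b):
    v=q[:2]-[.5498,-.0753]; th=np.arctan2(v[1],v[0])+1.4334; print(q,np.hypot(*v),th)
s,R=tool();print(s["ee_pos"],R.round(3)); print(delta([.473,.371,.2]))
E
```

```text
[ 0.56663322 -0.18521157  0.062     ] 0.11119312318540328 0.014575203808579129
[ 0.56508097 -0.18557422  0.062     ] 0.11132794471419977 0.0002992162254795705
[ 0.4635318  -0.12805482  0.22705306] [[-0.     0.253 -0.967]
 [ 0.    -0.967 -0.253]
 [-1.    -0.    -0.   ]]
[  27.3 -480.4 -135.4]
```

View pics/t6.png

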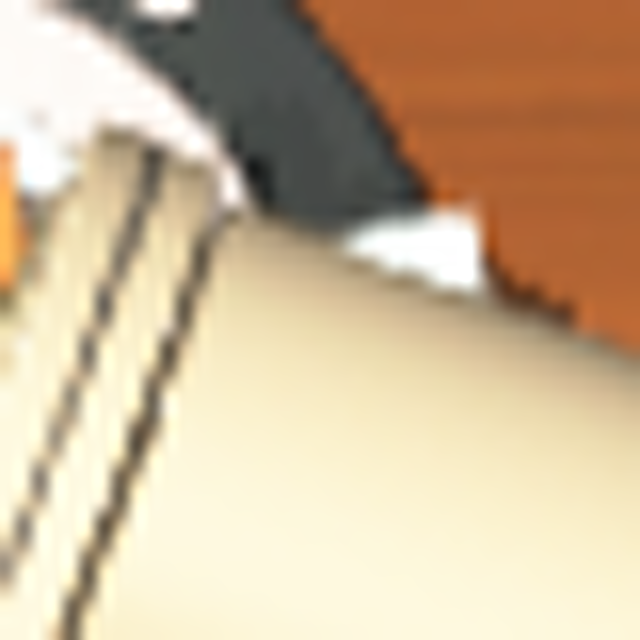

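View pics/s6.png

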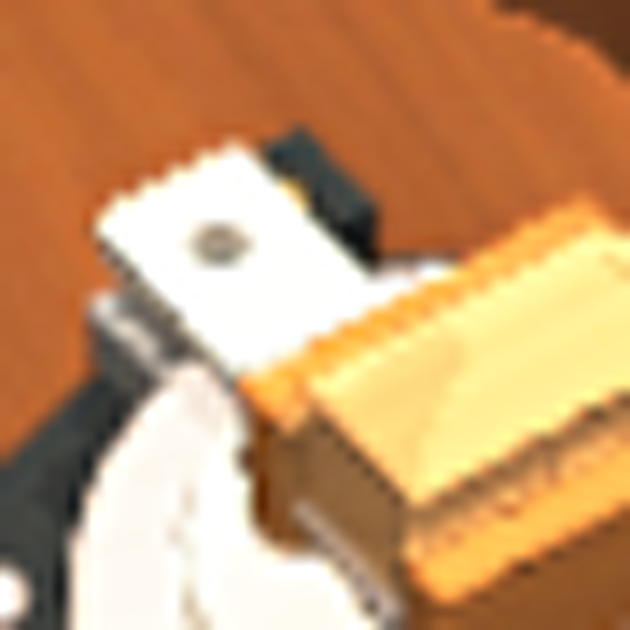

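Call:
{"fn": "drive_tool", "kwargs": {
  "moves": [
    [[1, 0, -40, -11, 0.05], [1, 0, -90, -25, 0.12], [1, 0, -145, -41, 0.2], [1, 0, -200, -56, 0.28], [1, 0, -255, -72, 0.35], [1, 0, -310, -87, 0.38], [1, 0, -360, -101, 0.38], [1, 0, -405, -114, 0.38], [1, 0, -445, -125, 0.38], [1, 0, -470, -132, 0.38], [1, 0, -480, -135, 0.38], [1, 20, -480, -135, 0.38]]
  ]
}}

```text
t: 7.42
ee_pos: [0.4733, 0.371, 0.2074]
orientation: [-144.3, 89.9, 28.6]
force: [-0.3, -0.4, 0.7]
width: 0.0855
```

```bash
python3 - <<'E'
from h import *
d=cam("top");save(d,"t7.png",(225,170,345,270),6)
e=cam("scene");save(e,"s7.png",(320,230,420,330),6)
s,R=tool();print(s["ee_pos"],R.round(3)); print(delta([.473,.371,.0735]))
E
```

```text
[0.47114812 0.36858376 0.20311099] [[-0.005 -0.124 -0.992]
 [-0.004 -0.992  0.124]
 [-1.     0.004  0.004]]
[129.6  -3.2  -2.1]
```

View pics/t7.png

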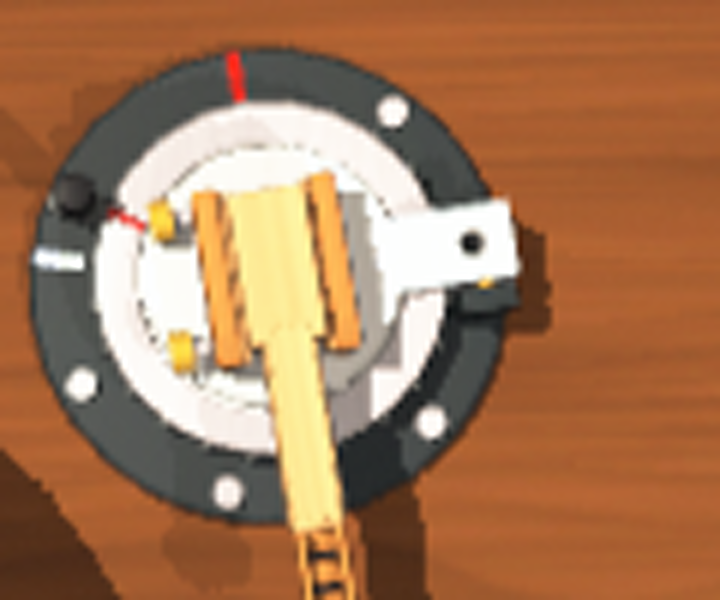

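View pics/s7.png

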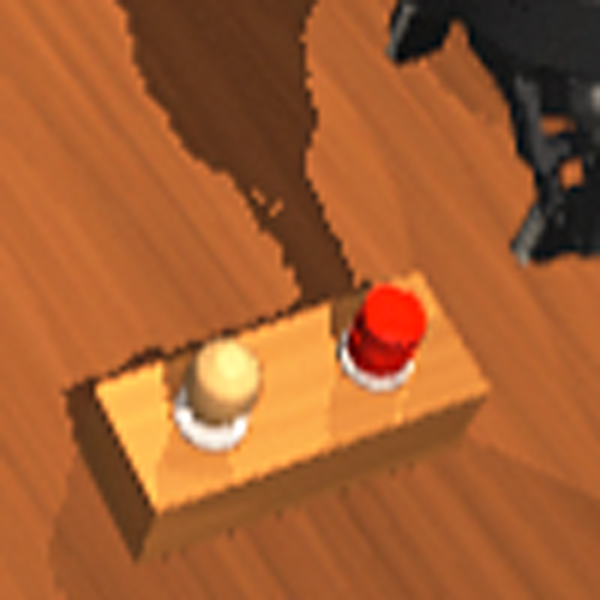

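Call:
{"fn": "drive_tool", "kwargs": {
  "moves": [
    [[1, 30, 0, 0, 0], [1, 65, 0, 0, 0], [1, 95, 0, 0, 0], [1, 115, 0, 0, 0], [1, 130, 0, 0, 0], [1, 134, 0, 0, 0], [1, 134, 0, 0, 0]]
  ]
}}

```text
t: 8.4
ee_pos: [0.473, 0.3708, 0.0741]
orientation: [-141.1, 89.9, 31.8]
force: [0.7, -0.1, 0.5]
width: 0.0856
```

```bash
python3 - <<'E'
from h import *
s,R=tool();print(s["ee_pos"],s["force"]); print(delta([.473,.371,.0735]))
e=cam("scene");save(e,"s8.png",(320,230,420,330),6)
E
```

```text
[0.47303809 0.37084734 0.07413295] [ 0.6938081  -0.11198874  0.54817712]
[ 0.6 -0.1  0.1]
```

View pics/s8.png

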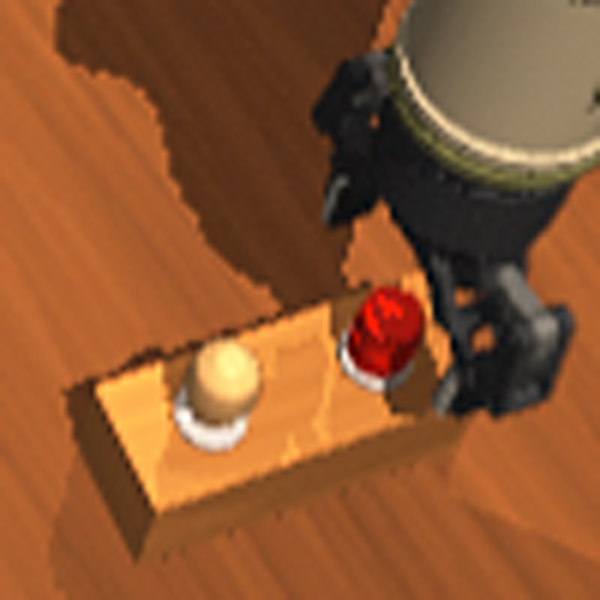

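Call:
{"fn": "drive_tool", "kwargs": {
  "moves": [
    [[0.6, 0, 0, 0, 0], [0.3, 0, 0, 0, 0], [0, 0, 0, 0, 0], [0, 0, 0, 0, 0], [0, 0, 0, 0, 0], [0, 0, 0, 0, 0]]
  ],
  "grip_force": 60
}}

```text
t: 9.2
ee_pos: [0.473, 0.3709, 0.0741]
orientation: [-134.1, 89.9, 38.8]
force: [-0.5, -0.0, 5.4]
width: 0.025
```

```bash
python3 - <<'E'
from h import *
s,R=tool();print(s["ee_pos"],s["force"],s["width"])
e=cam("scene");save(e,"s9.png",(320,230,420,330),6)
E
```

```text
[0.47295022 0.3709385  0.07409234] [-5.06694013e-01 -2.37700131e-03  5.38878269e+00] 0.025013997901722144
```

View pics/s9.png

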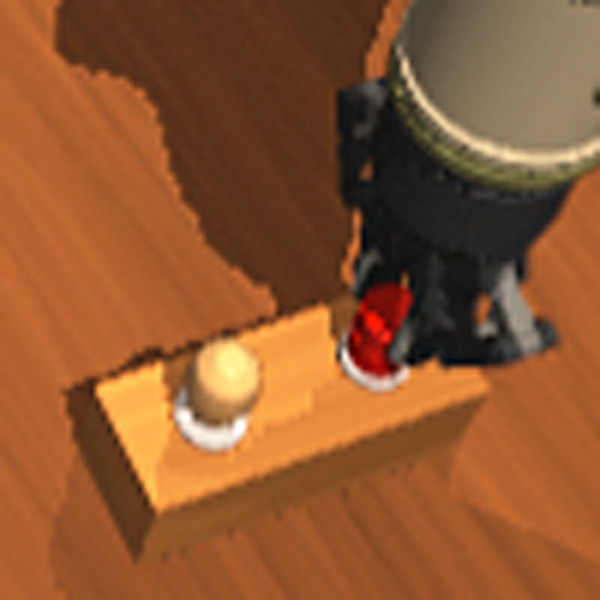

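```bash
python3 - <<'E'
from h import *
d=cam("scene"); T=cam("top")
f=lambda X:((proj(d,X)[0]-[320,230]+.5)*6-.5).round(0)
s,R=tool();p=s["ee_pos"]
print("cam",-np.array(d["R"]).T@d["t"])
print("tcp",f(p),"pinch",f(p+[0,0,.0187]),"pin top",f([.473,.371,.106]),"flange",f([.473,.371,.065]))
for z in (.068,.106): print(z,[f([.473+.014*np.cos(a),.371+.014*np.sin(a),z]) for a in(0,1.57,3.14,4.71)])
save(d,"s10.png",(350,245,410,305),12)
save(T,"t10.png",(105,195,165,265),10)
E
```

```text
cam [0.98002007 0.68259023 1.11114388]
tcp [377. 347.] pinch [386. 327.] pin top [393. 313.] flange [372. 357.]
0.068 [array([348., 367.]), array([394., 380.]), array([400., 340.]), array([355., 328.])]
0.106 [array([366., 327.]), array([413., 340.]), array([420., 300.]), array([373., 287.])]
```

View pics/s10.png

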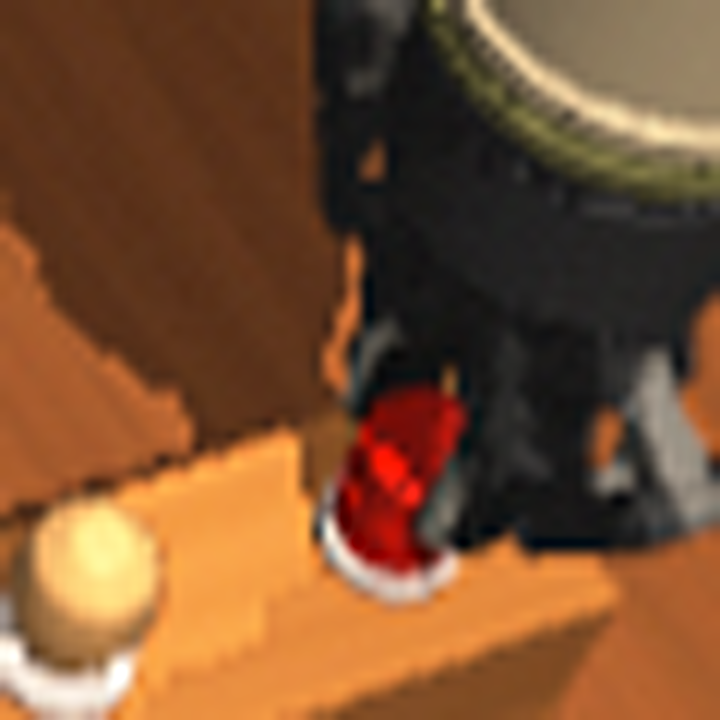

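View pics/t10.png

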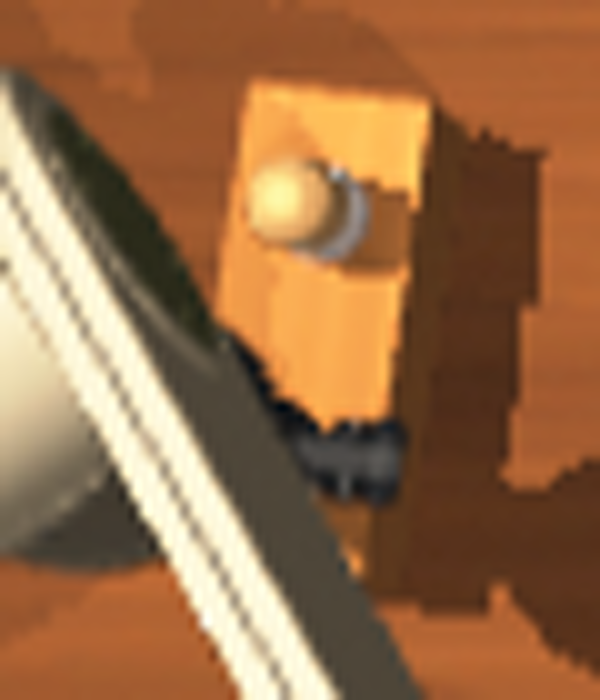

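Call:
{"fn": "drive_tool", "kwargs": {
  "moves": [
    [[0, -10, 0, 0, 0], [0, -35, 0, 0, 0], [0, -75, 0, 0, 0], [0, -120, 0, 0, 0], [0, -150, 0, 0, 0], [0, -150, 20, -6, 0], [0, -150, 60, -18, 0], [0, -150, 115, -34, 0], [0, -150, 170, -51, 0], [0, -150, 220, -66, 0], [0, -150, 260, -77, 0], [0, -150, 280, -83, 0]]
  ]
}}

```text
t: 10.85
ee_pos: [0.5191, 0.0792, 0.2215]
orientation: [24.5, 89.8, -162.7]
force: [0.3, 0.7, -1.9]
width: 0.0247
```

```bash
python3 - <<'E'
from h import *
e=cam("scene");save(e,"s11.png",(240,130,410,290),4)
s,R=tool();print(s["ee_pos"],s["width"],s["qd"].round(1),R.round(3)); print(delta([.5656,-.1857,.224]))
E
```

```text
[0.51949637 0.07765333 0.22154973] 0.02483065139527665 [ 2.9  0.3 -0.4  0.5  0.   3.7] [[-0.003 -0.127 -0.992]
 [-0.002 -0.992  0.127]
 [-1.     0.003  0.003]]
[ -2.  255.4 -79.2]
```

View pics/s11.png

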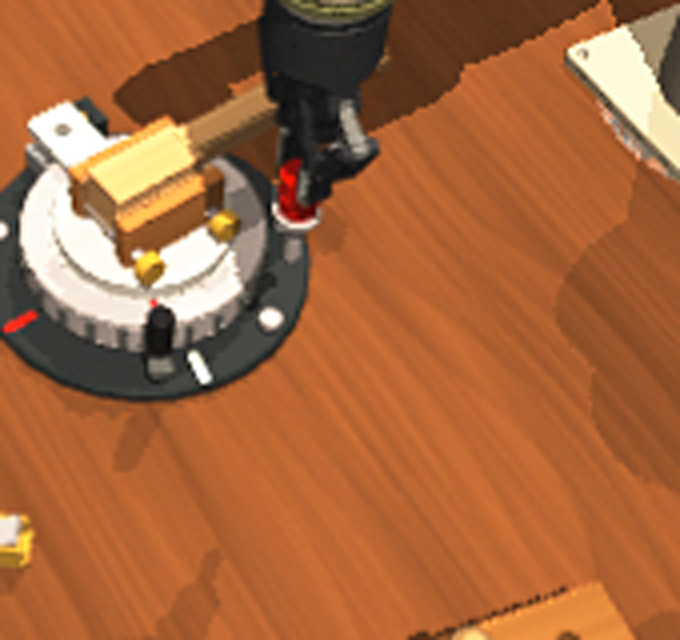

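Call:
{"fn": "drive_tool", "kwargs": {
  "moves": [
    [[0, 0, 40, -12, 0], [0, 0, 90, -27, 0], [0, 0, 140, -42, 0], [0, 0, 190, -57, 0], [0, 0, 230, -69, 0], [0, 0, 255, -76, 0], [0, 0, 261, -78, 0], [0, 35, 261, -78, 0], [0, 60, 261, -78, 0], [0, 75, 261, -78, 0], [0, 75, 261, -78, 0], [0, 75, 261, -78, 0]]
  ]
}}

```text
t: 12.4
ee_pos: [0.566, -0.1861, 0.1497]
orientation: [165.4, 89.9, -21.7]
force: [-1.0, 0.3, -0.8]
width: 0.025
```

```bash
python3 - <<'E'
from h import *
e=cam("scene");save(e,"s12.png",(225,110,315,200),7)
T=cam("top");save(T,"t12.png",(225,170,345,270),6)
s,R=tool();p=s["ee_pos"];print(p,s["width"],R.round(3)); print(delta([.5656,-.1857,.148]))
tip=p-[0,0,.0601]
print(((proj(e,tip)[0]-[225,110]+.5)*7-.5),((proj(e,[.5656,-.1857,.062])[0]-[225,110]+.5)*7-.5))
E
```

```text
[ 0.56626448 -0.18639726  0.15011629] 0.024491013196720625 [[ 0.002 -0.124 -0.992]
 [-0.001 -0.992  0.124]
 [-1.     0.001 -0.002]]
[ 2.1 -0.6  0.8]
[210.34003317 326.24514411] [213.28802994 367.89975555]
```

View pics/s12.png

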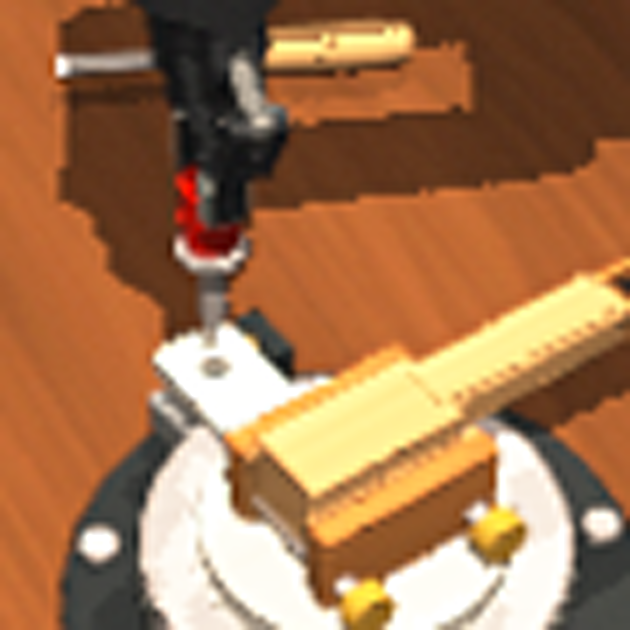

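View pics/t12.png

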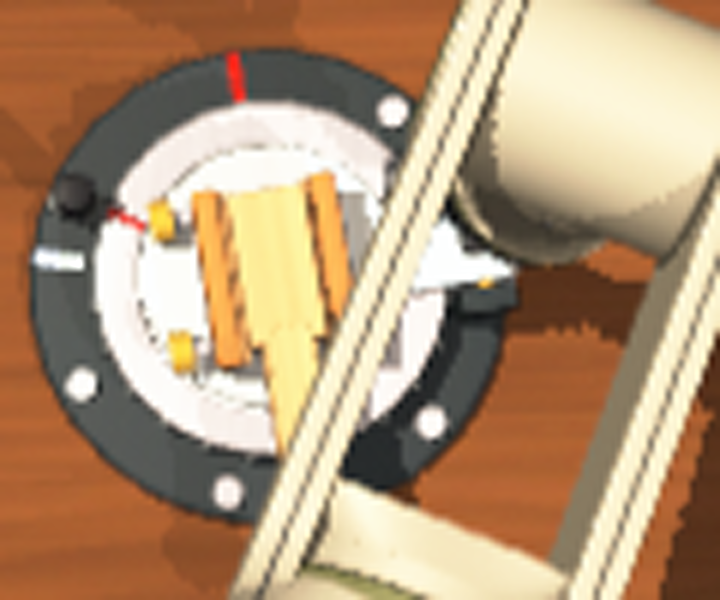

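Call:
{"fn": "drive_tool", "kwargs": {
  "moves": [
    [[0, 10, -0.5, 0.7, 0], [0, 20, -0.5, 0.7, 0], [0, 26, -0.5, 0.7, 0], [0, 32, -0.5, 0.7, 0], [0, 37, -0.5, 0.7, 0], [0, 37, -0.5, 0.7, 0]]
  ]
}}

```text
t: 13.25
ee_pos: [0.5645, -0.1855, 0.111]
orientation: [-8.2, 90.0, 164.7]
force: [0.0, -0.6, -1.3]
width: 0.0246
```

```bash
python3 - <<'E'
from h import *
e=cam("scene");save(e,"s13.png",(225,110,315,200),7)
s,R=tool();p=s["ee_pos"];print(p,s["force"],s["wrist_torque"],s["width"])
E
```

```text
[ 0.56468626 -0.18557129  0.11138319] [-0.59859929 -0.08645375 -0.94155571] [-0.0965251  -0.07843687  0.01982284] 0.024914812865375217
```

View pics/s13.png

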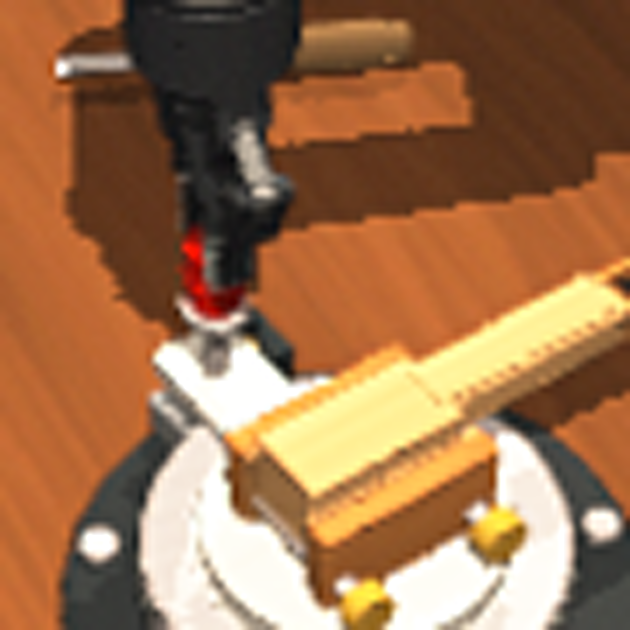

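Call:
{"fn": "drive_tool", "kwargs": {
  "moves": [
    [[0, 6, 0, -0.7, 0], [0, 12, 0, -0.7, 0], [0, 18, 0, -0.7, 0], [0, 23, 0, -0.7, 0], [0, 28, 0, -0.7, 0], [0, 32, 0, -0.7, 0], [0, 35, 0, -0.7, 0], [0, 35, 0, -0.7, 0]]
  ]
}}

```text
t: 14.3
ee_pos: [0.5653, -0.1856, 0.0762]
orientation: [-7.5, 90.0, 165.4]
force: [-0.4, -0.2, -1.0]
width: 0.0246
```

```bash
python3 - <<'E'
from h import *
e=cam("scene");save(e,"s14.png",(225,110,315,200),7)
s,R=tool();p=s["ee_pos"];print(p,s["force"],s["wrist_torque"],s["width"])
E
```

```text
[ 0.56541999 -0.18563493  0.07646858] [-0.93463366 -0.6059854  -0.10073613] [-0.00416293  0.01034546  0.03307326] 0.024906542073442804
```

View pics/s14.png

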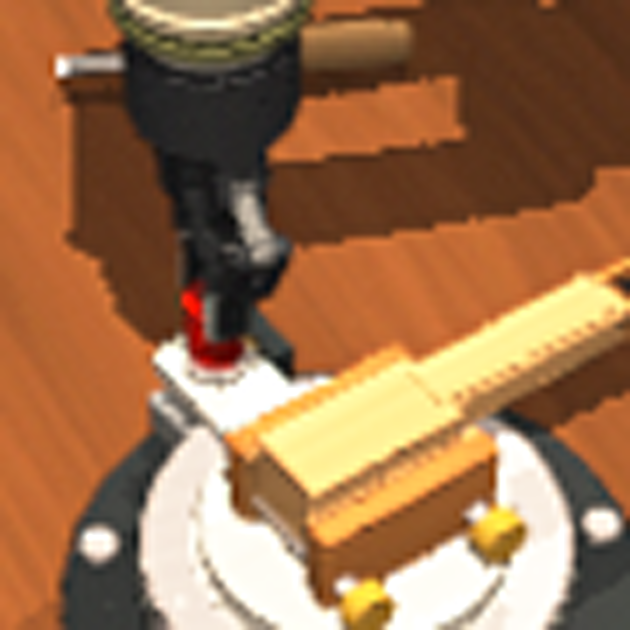

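Freely inserted; push the last 2–3 mm until the flange seats.

Call:
{"fn": "drive_tool", "kwargs": {
  "moves": [
    [[0, 1.5, 0, 0, 0], [0, 2.5, 0, 0, 0], [0, 2.5, 0, 0, 0], [0, 2.5, 0, 0, 0]]
  ]
}}

```text
t: 14.85
ee_pos: [0.5655, -0.1857, 0.0742]
orientation: [174.8, 90.0, -12.4]
force: [0.2, 0.3, -0.1]
width: 0.0248
```

Call:
{"fn": "drive_tool", "kwargs": {
  "moves": [
    [[0, 0.7, 0, 0, 0], [0, 1.5, 0, 0, 0], [0, 1.5, 0, 0, 0]]
  ]
}}

```text
t: 15.22
ee_pos: [0.5663, -0.1857, 0.0741]
orientation: [175.8, 89.9, -11.3]
force: [-1.8, 2.8, 8.4]
width: 0.0245
```

Call:
{"fn": "drive_tool", "kwargs": {
  "moves": [
    [[0.25, -1, 0, 0, 0], [0.5, -1, 0, 0, 0], [0.65, -1, 0, 0, 0], [0.65, -1, 0, 0, 0], [0.65, -25, 0, 0, 0], [0.65, -70, 0, 0, 0], [0.65, -115, 0, 0, 0], [0.65, -140, 0, 0, 0]]
  ]
}}

```text
t: 16.23
ee_pos: [0.5664, -0.1861, 0.2157]
orientation: [163.2, 89.8, -23.9]
force: [-1.1, 0.3, -0.7]
width: 0.0555
```

```bash
python3 - <<'E'
from h import *
e=cam("scene");save(e,"s15.png",(225,110,335,235),5)
s,R=tool();p=s["ee_pos"];print(p,s["force"],s["width"],s["q"].round(0))
f=lambda X:((proj(e,X)[0]-[225,110]+.5)*5-.5).round(0)
print("pin top",f([.5656,-.1857,.106]),f([.5656,-.1857,.110]))
pol=lambda r,a,z:np.array([.5498+r*np.cos(np.radians(a)-1.4334),-.0753+r*np.sin(np.radians(a)-1.4334),z])
for a in (165,150.1,120,90): print(a,pol(.116,a,.068))
print(R.round(3))
E
```

```text
[ 0.56753551 -0.18655598  0.2188683 ] [0.74583947 0.49803167 3.37885442] 0.05534657401048173 [-23.   6.  86.  -0.  88.  74.]
pin top [151. 216.] [151. 212.]
165 [0.56419356 0.03980354 0.068     ]
150.1 [0.59330649 0.03223225 0.068     ]
120 [ 0.64136828 -0.00408729  0.068     ]
90 [ 0.66470681 -0.05941212  0.068     ]
[[ 0.007 -0.124 -0.992]
 [-0.003 -0.992  0.124]
 [-1.     0.002 -0.007]]
```

View pics/s15.png

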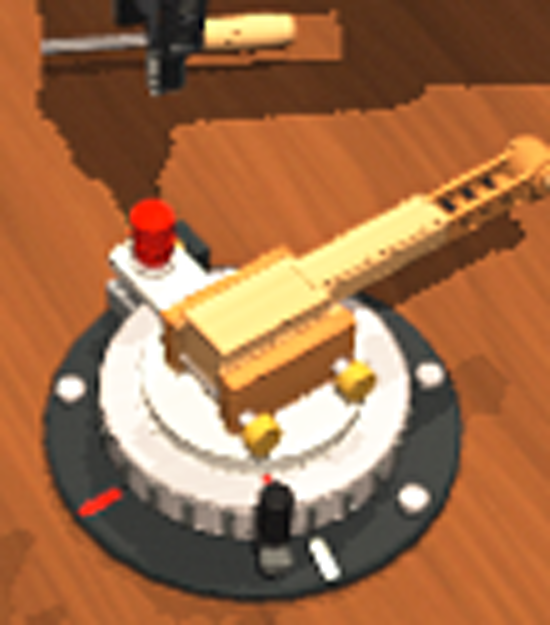

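```bash
python3 - <<'E'
from h import *
e=cam("scene");save(e,"s16.png",(240,145,275,180),20)
s,R=tool();p=s["ee_pos"];print(p,s["force"])
f=lambda X:((proj(e,X)[0]-[240,145]+.5)*20-.5).round(0)
for dz in(0,.004): print("pin top",f([.5656,-.1857,.106+dz]),"flange",f([.5656,-.1857,.068+dz]),)
for a in (0,90,180,270):
  c=np.array([.5656+.016*np.cos(np.radians(a)),-.1857+.016*np.sin(np.radians(a)),.062]);print(f(c))
E
```

```text
[ 0.56741109 -0.18652746  0.2167834 ] [-0.44712454  0.11262668  0.85581949]
pin top [306. 166.] flange [310. 327.]
pin top [305. 148.] flange [309. 311.]
[223. 385.]
[354. 417.]
[397. 319.]
[267. 288.]
```

View pics/s16.png

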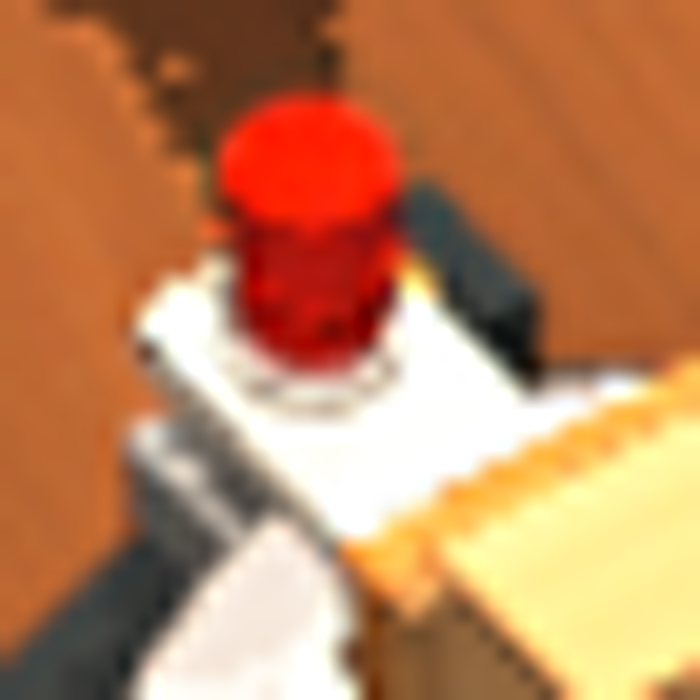

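Call:
{"fn": "drive_tool", "kwargs": {
  "moves": [
    [[0, 0, 0, 1, 0], [0, 30, 0, 1, 0], [0, 65, 0, 1, 0], [0, 90, 0, 1, 0], [0, 100, 0, 1, 0], [0, 103, 0, 1, 0], [0, 105, 0, 1, 0], [0, 105, 0, 1, 0]]
  ]
}}

```text
t: 17.32
ee_pos: [0.565, -0.1858, 0.1085]
orientation: [164.1, 89.9, -23.0]
force: [-0.3, -0.9, -0.3]
width: -0.0001
```

Call:
{"fn": "drive_tool", "kwargs": {
  "moves": [
    [[0, 0.5, 0, 0, 0], [0, 1, 0, 0, 0], [0, 1.5, 0, 0, 0], [0, 1.5, 0, 0, 0]]
  ]
}}

```text
t: 17.82
ee_pos: [0.5644, -0.1855, 0.106]
orientation: [-13.7, 90.0, 159.2]
force: [0.2, 0.4, 0.2]
width: 0.0002
```

Call:
{"fn": "drive_tool", "kwargs": {
  "moves": [
    [[0, 0.5, 0, 0, 0], [0, 1.2, 0, 0, 0], [0, 1.2, 0, 0, 0]]
  ]
}}

```text
t: 18.2
ee_pos: [0.5643, -0.1855, 0.1047]
orientation: [-18.8, 90.0, 154.1]
force: [0.7, 0.3, -0.1]
width: -0.0001
```

Call:
{"fn": "drive_tool", "kwargs": {
  "moves": [
    [[0, -40, 0, 0, 0], [0, -85, 0, 0, 0], [0, -120, 0, 0, -0.15], [0, -120, -30, 5, -0.33], [0, -120, -70, 11, -0.5], [0, -120, -115, 18, -0.68], [0, -120, -160, 25, -0.86], [0, -120, -200, 31, -1.04], [0, -120, -222, 34, -1.2], [0, -120, -229, 35, -1.31], [0, -100, -229, 35, -1.31], [0, -80, -229, 35, -1.31]]
  ]
}}

```text
t: 19.7
ee_pos: [0.5577, 0.0457, 0.1829]
orientation: [-57.3, 90.0, -169.6]
force: [-0.1, -0.1, -1.2]
width: -0.0003
```

```bash
python3 - <<'E'
from h import *
e=cam("scene");save(e,"s17.png",(225,110,335,235),5)
s,R=tool();p=s["ee_pos"];print(p,s["force"],s["q"].round(0),R.round(3));print(delta([.558,.0465,.06]))
E
```

```text
[0.55581387 0.04552592 0.17912718] [-1.06311399  0.10325848 -2.75383934] [-1.  2. 94. -0. 84. 22.] [[-0.006  0.926 -0.378]
 [-0.    -0.378 -0.926]
 [-1.    -0.006  0.002]]
[119.1   2.3  -2. ]
```

View pics/s17.png

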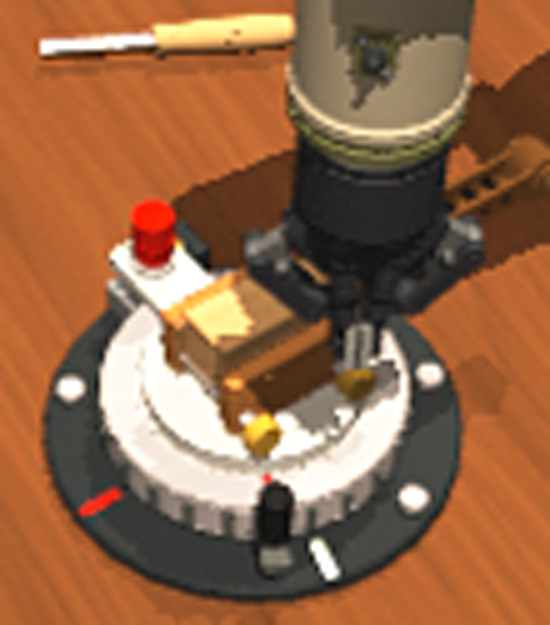

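Call:
{"fn": "drive_tool", "kwargs": {
  "moves": [
    [[0, 40, 0, 0, 0], [0, 80, 0, 0, 0], [0, 110, 0, 0, 0], [0, 122, 0, 0, 0], [0, 122, 0, 0, 0]]
  ]
}}

```text
t: 20.38
ee_pos: [0.5572, 0.0457, 0.0618]
orientation: [-67.8, 89.9, -179.9]
force: [-0.4, 0.9, -0.4]
width: 0.0004
```

```bash
python3 - <<'E'
from h import *
e=cam("scene");save(e,"s18.png",(225,110,335,235),5)
s,R=tool();p=s["ee_pos"];print(p,s["force"]);print(delta([.558,.0465,.06]))
E
```

```text
[0.55832688 0.04578836 0.06322807] [0.73152528 0.05196552 0.35390181]
[ 3.2 -0.6 -0.5]
```

View pics/s18.png

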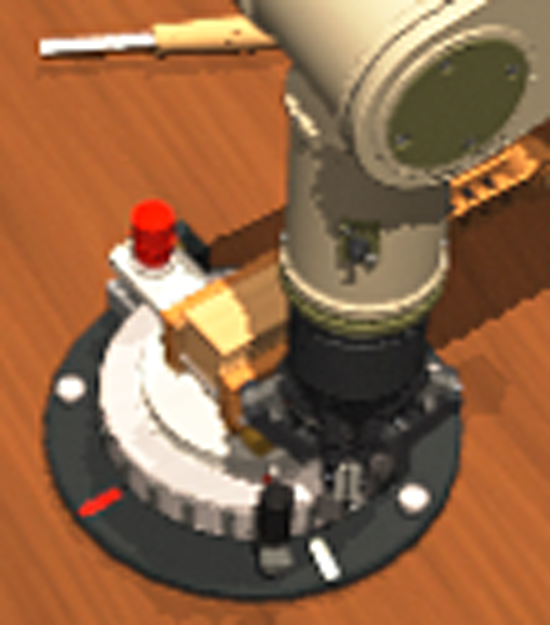

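Call:
{"fn": "drive_tool", "kwargs": {
  "moves": [
    [[0, 0, 10, 0, 0], [0, 0, 21, -1, 0.02], [0, 0, 32, -1.5, 0.1], [0, 0, 42, -1.5, 0.19], [0, 0, 52, -1, 0.28], [0, 0, 63, 1, 0.37], [0, 0, 73, 3.5, 0.46], [0, 0, 82, 6.5, 0.54], [0, 0, 92, 11, 0.63], [0, 0, 101, 16, 0.72], [0, 0, 109, 21.5, 0.8], [0, 0, 109, 21.5, 0.8]]
  ]
}}

```text
t: 21.92
ee_pos: [0.6522, -0.0154, 0.0634]
orientation: [152.4, 89.9, -5.5]
force: [0.1, 0.5, 0.6]
width: -0.0
```

```bash
python3 - <<'E'
from h import *
e=cam("scene");save(e,"s19.png",(225,110,335,235),5)
s,R=tool();p=s["ee_pos"];print(p,s["force"],R.round(3))
v=p[:2]-[.5498,-.0753];print(np.hypot(*v),np.degrees(np.arctan2(v[1],v[0])))
for a in(24,20,16.8,14): print(a,delta([.5498+.118*np.cos(np.radians(a)),-.0753+.118*np.sin(np.radians(a)),.063]))
E
```

```text
[ 0.6518764  -0.01524802  0.06322494] [-0.4063965  -0.55231289  0.57474101] [[ 0.001  0.377 -0.926]
 [-0.    -0.926 -0.377]
 [-1.     0.001 -0.001]]
0.11843070545099685 30.468477151629664
24 [ 0.2 13.3 -0.8]
20 [ 0.2 21.6 -0.7]
16.8 [ 0.2 28.1 -0.3]
14 [ 0.2 33.9  0.4]
```

View pics/s19.png

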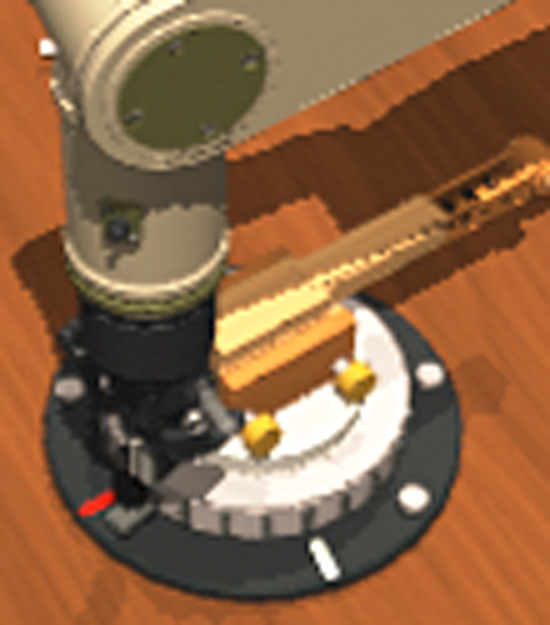

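Call:
{"fn": "drive_tool", "kwargs": {
  "moves": [
    [[0, 0, 7, -0.7, 0.06], [0, 0, 13, -0.8, 0.12], [0, 0, 18, -0.7, 0.16], [0, 0, 22, -0.7, 0.19], [0, 0, 24, -0.6, 0.2], [0, 0, 24, -0.6, 0.2]]
  ]
}}

```text
t: 22.72
ee_pos: [0.6606, -0.0371, 0.0629]
orientation: [84.6, 90.0, -84.7]
force: [1.3, 2.8, 1.5]
width: 0.0005
```

Call:
{"fn": "drive_tool", "kwargs": {
  "moves": [
    [[0, 0, 1, 0, 0], [0, 0, 2, 0, 0], [0, 0, 3, 0, 0], [0, 0, 3, 0, 0]]
  ]
}}

```text
t: 23.22
ee_pos: [0.6612, -0.0399, 0.0628]
orientation: [123.8, 90.0, -45.5]
force: [0.8, 2.9, 1.4]
width: 0.0002
```

Call:
{"fn": "drive_tool", "kwargs": {
  "moves": [
    [[0, 0, 0.7, 0, 0], [0, 0, 1.4, 0, 0], [0, 0, 2, 0, 0], [0, 0, 2, 0, 0]]
  ]
}}

```text
t: 23.72
ee_pos: [0.6615, -0.0418, 0.0628]
orientation: [23.4, 90.0, -146.0]
force: [1.9, 2.8, 2.1]
width: -0.0003
```

Call:
{"fn": "drive_tool", "kwargs": {
  "moves": [
    [[0, 0, 0.7, 0, 0], [0, 0, 1.4, 0, 0], [0, 0, 2, 0, 0], [0, 0, 2, 0, 0]]
  ]
}}

```text
t: 24.22
ee_pos: [0.6616, -0.0422, 0.0627]
orientation: [-81.1, 89.9, 109.6]
force: [-0.8, 8.9, 2.7]
width: -0.0
```

Call:
{"fn": "drive_tool", "kwargs": {
  "moves": [
    [[0, 0, -4, 0, 0], [0, 0, -12, 0, 0], [0, -10, -14, 0, 0], [0, -50, -14, 0, 0], [0, -100, -14, 0, 0], [0, -150, -14, 0, 0], [0, -160, -60, 0, 0], [0, -160, -120, 0, 0], [0, -160, -180, 0, 0], [0, -160, -220, 0, 0], [0, -160, -220, 0, 0]]
  ]
}}

```text
t: 25.6
ee_pos: [0.6205, 0.1755, 0.2237]
orientation: [-157.5, 90.0, 33.4]
force: [0.6, -0.5, -0.3]
width: -0.0001
```

```bash
python3 - <<'E'
from h import *
e=cam("scene");save(e,"s20.png",(225,110,335,235),5)
e=cam("top");save(e,"t20.png",(225,170,345,270),6)
s,R=tool();p=s["ee_pos"];print(p,s["force"])
E
```

```text
[0.62134358 0.17240087 0.22339885] [ 0.39803443  0.42291221 -0.54006191]
```

View pics/s20.png

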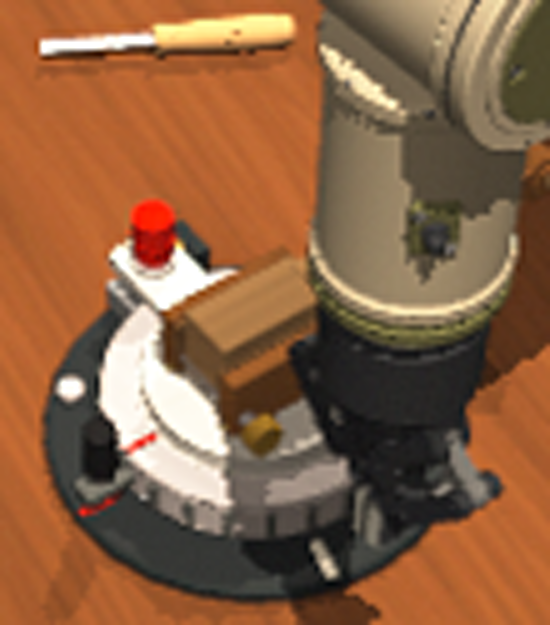

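View pics/t20.png

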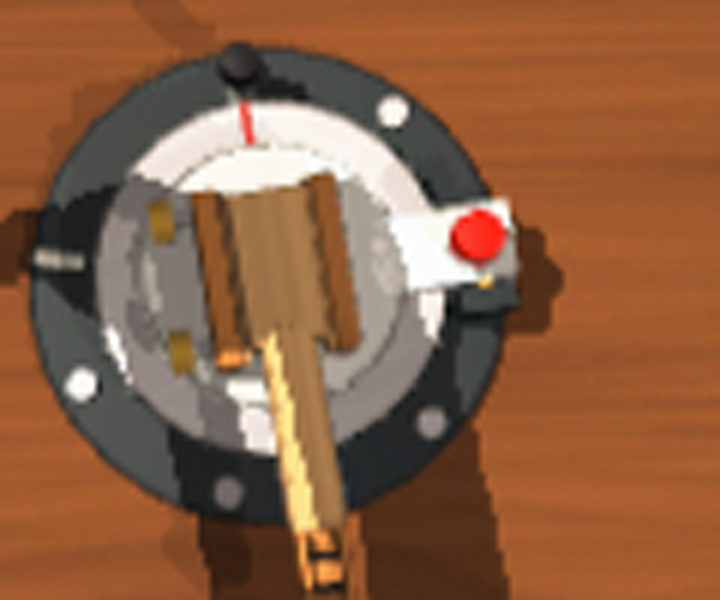

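```bash
python3 - <<'E'
from h import *
T=cam("top");S=cam("scene")
for q in(at(T,(239.5/6-.5+225,63.5/6-.5+170),.086),at(S,(100.5/5-.5+225,424.5/5-.5+110),.086)):
    v=q[:2]-[.5498,-.0753]; print(np.hypot(*v),"collar",np.radians(165)-(np.arctan2(v[1],v[0])+1.4334))
print("knob",at(T,(479.5/6-.5+225,236.5/6-.5+170),.106),at(S,(153/5-.5+225,215/5-.5+110),.106))
s,_=tool();print(s["t"],s["qd"].round(2))
env.job_done()
E
```

```text
0.11500975233213447 collar 1.3010882831439987
0.11273173702121779 collar 1.332853408038326
knob [ 0.56485414 -0.18480339  0.106     ] [ 0.56418622 -0.18651744  0.106     ]
25.8 [-0.58  0.04  0.1   0.11 -0.    0.09]
the job is handed in; nothing more can be done
```

The job is done and handed in at 25.8 s of the 72 s allowed; handing in gives no verdict, so what follows are my own last checks.

- **Neck:** I pushed the plain shaft with shut fingers until the force jumped to about 13 N, which I took as the stop. With the neck there, the lug hole measured 0.000 rad in one camera and 0.015 rad in the other; the limit is 0.035. The pushing point was about 95 to 97 mm from the axis; the carved head starts at 139 mm.
- **Pin:** It went down through the lug and into the foot without noticeable side force and seated at about 8 N. Afterwards I lowered the shut fingers over the knob to 0.1047 m and felt nothing, so I judged it fully home. An enlarged picture allowed a gap of at most about 1.7 mm under the flange, within the camera's error. The knob measured within about 2 mm of the hole's axis in both cameras.
- **Grip on the pin:** The finger opening read 25 mm on the 28 mm knob. The pictures showed the grip centred, so I went on.
- **Collar:** I pushed the lever until the force rose to about 9 N, which I took as the hard stop. It measured 1.30 and 1.33 rad in the two cameras; locked is 1.309.
- **Clearances:** The arm was clear of the stand at hand-in. I never went near the gouge, spool clamp or finger plane. I didn't measure them or the awl again at the end.

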